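Set the spinner wheel's height on its spacer and spin it to check that it runs free

ROBOT

A 6-joint arm with a two-finger parallel gripper is mounted at the origin on the work surface. World frame = base frame: x ahead of the robot, y to its left, z up, the work surface at z = 0. Lengths are in m, angles in rad, forces in N, time in s.
With the tool pointing down it reaches from about 0.25 to 0.725 m from the base axis. Payload 4 kg.
Tool frame: the origin (TCP) lies midway between the tips of the shut fingers; the grasp point (between the pads) lies 19 mm behind it; z points along the fingers, y is the line along which they close (so a half turn about z gives the same grasp; the last joint's range is limited). The gripper opens to 85 mm and grips with 20 to 120 N. Pads are 22 mm wide; open, the fingers measure 114 mm over their backs; the gripper's body (76 mm by 85 mm) begins 54 mm behind the grasp point. The pads swing forward as they close: fully open they stand 13 mm farther back than shut.
Start: joints at [1.301, 0.241, 0.005, 1.335, 0, 1.571], TCP at [0.133, 0.482, 0.207] pointing down, gripper open.
Joint ranges: [-2.72, 2.72], [-1.05, 1.87], [-1.09, 1.28], [-1.99, 2.15], [-1.42, 1.44], [-3.14, 3.14]. Speed limits (rad/s): [2.79, 2.79, 3.14, 3.14, 3.14, 3.14].

INTERFACE

Orientations are given as a unit quaternion [x, y, z, w].
In Python, from station import env, optics, workorder gives the robot as it stands. The module is installed in compiled form; this text tells all that it offers.
- The arm moves only by the tool jog_arm, never from a script. Its argument "plan" is a list that holds one entry, the list of rows, each a list of 7 numbers: the opening, from 0 (shut) to 1 (fully open), then the shift along the tool's x, y, z in mm, then the turn, a rotation vector about the tool's x, y, z in rad. A call has 1 to 5 rows; each row shifts and turns the commanded pose from where the row before left it, along the tool's axes as they then stand; what a row does not reach is not made up. A row lasts 1/8 s, in which the tool goes at most 62.5 mm and 10.7 degrees, less where a joint would pass 70% of its speed; a pose out of reach is approached as far as the arm can. A call with a gripper value outside its range is refused whole. The fingers move at their own pace and stop on an object; the grip force is fixed at half the most. Time passes only in rows, so rows that do not move let the fingers close. It gives the time, the measured TCP pose, the force, the opening and the grip force at its end, in the units of the state.
- env.observe(): the state, without advancing time (a new reading comes with each control period).
- optics.camera(name): name is "scene" or "top"; returns the picture (400x640x3 uint8, red, green, blue); there is no depth.
- optics.camera_model(name): a dict with "K" (3x3 intrinsics, pixels), "eye" and "orientation" of the camera in the world. Camera axes: x right, y down, z forward; pixel columns grow to the right and rows downward; lengths in m; the calibration is good to about 2 mm. A picture is of the moment at which its call begins. camera_model takes no time and is no camera call.
- workorder.job_done(): hands the job in; it is judged then, once.
Trained networks look in the newest picture that a camera, given by its name, has taken for a name from the list of things; names that differ only in an ending like _2 or _b are one class to them, and where a whole thing is asked for, a point or a joint stands for the part that bears it (a point fixed in the world has none). Each returns a list of dicts, best first, with "score" (0 to 1); they miss things now and then, are a little off and sometimes report something else, mostly with a low value. They report only what shows in the picture. A call takes as long as a camera call. They do not tell look-alikes from the thing itself.
- optics.spot_in(camera, label): "location" ([column, row] in pixels, amid what is visible of it).
The state is a dict: "t": time; "joints": joint angles; "joint_vel": joint speeds; "effort": joint torques, N m; "ee_pos": TCP position; "tool_rot": TCP orientation; "contact_force": force on the tool from outside, world axes, zero at the start; "moment": the same for the moment, N m; "width": finger opening in m; "grasp_force": force on a finger pad.
Only numpy, scipy, OpenCV 4.12 (cv2) and the standard library are available. Lean on these libraries where they do the work, as an engineer would, in place of code of your own. Each camera call takes 0.05 s, during which the arm holds its last target. There are 200 camera calls.

TASK

Set the wheel of the arcade spinner to its running height: press it gently down its spindle until it bears firmly on the white nylon spacer block, then draw the spacer out from under it and lay it down on the cork. Then stroke the wheel's rim lightly with a fingertip so that it spins on briskly by itself for about a second, to check that it turns freely, and let it run down to a stop; leave its height as set and disturb nothing else on the board.

Things in the scene. Friction and masses are not known exactly. Their poses are not given: they have to be found in the camera images.
- spinner: Arcade spinner control, fixed to the board: a steel plate 180 x 120 x 4 mm on wooden rails. Origin on the cork under the nominal spindle axis, z up; the plate spans x -100 to +80, y -60 to +60 mm, its top face at z = 28 mm; screw heads 2.5 mm high near its corners. The bearing housing is clamped through slotted holes, so the axis stands up to 2.5 mm off in x and y. Cork: world z = 24 mm.
- spindle (a joint): Angle of the upright steel spindle with the wheel (rad). Spindle 8 mm across, its top 58 mm above the plate; below the wheel a bearing boss 35 mm across, 14 mm high, and on the +x side a sensor 17 mm high, all within 46 mm of the axis. It turns either way with little friction: given 4 rad/s it runs on for 1 to 3 s. With the spacer out, pushing wheel or spindle with over 10 N spoils the bearings.
- wheel (a joint): Height of the wheel above its running height (m), 0.004 to 0.010 at the start. An aluminium disc 84 mm across, 12 mm thick, smooth rim; on top a brass hub 20 mm across, 5 mm high. Stiff push fit: slides down under about 8 N, stays where left; over 20 N damages it. At 0 its underside is level with the spacer's top, 20 mm above the plate; flat top face 32 mm above the plate. Within 1 mm will do.
- spacer: White nylon block 64 x 18 x 20 mm (x, y, z), 30 g, origin at its centre. It starts flat on the plate on the spinner's -x side, lying along the spinner's x axis, its +x end about 25 mm from the axis: about 17 mm are under the wheel, 47 mm stick out beyond the rim. Its top is level with the wheel's underside at running height. On the cork, its origin is 9 or 10 mm above the cork.
- probe_a: Bystander: red plastic test probe lying on the cork, about 134 mm long and 15 mm high, origin near its middle on the underside.
- probe_b: Bystander: a second test probe, the same.
- button: Bystander: clear polycarbonate push button 35 mm in diameter and 35 mm high, face down on the cork, origin at the centre of its underside.
- iron_stand: Bystander: brass soldering iron stand, base 100 x 75 mm, with a sloping coil holder up to about 120 mm high, origin at the centre of its underside.
Not all that is in view belongs to the job. What is shaped like the spacer but purple is not meant.

How it is judged:
On the way, in this order (a step that is already met when the one before it is completed fails the run):
1. the wheel bears on the spacer with more than 3 N, within 1 mm of running height (contact force between spindle and spacer above 3 N and value of joint wheel between -0.001 and 0.001 m), for 0.2 s.
2. the spacer lies on the cork, let go (height (world z) of spacer between 0.031 and 0.036 m and linear speed of spacer below 0.02 m/s and contact force between the fingers and spacer below 0.1 N), for 0.2 s.
3. the wheel turns by itself, touched by nothing, at more than 2 rad/s for 0.6 s ((velocity of joint spindle above 2 rad/s or velocity of joint spindle below -2 rad/s) and contact force between anything else and spindle below 0.05 N), for 0.6 s.
At the end, for the whole second after the job is handed in: the wheel has stopped, within 1 mm of running height, and the spacer lies at rest on the cork on one of its long faces (not (velocity of joint spindle above 0.1 rad/s or velocity of joint spindle below -0.1 rad/s) and value of joint wheel between -0.001 and 0.001 m and height (world z) of spacer between 0.031 and 0.036 m and linear speed of spacer below 0.02 m/s); the robot touches nothing.
It fails at once if the wheel or spindle is pushed with more than 20 N (contact force between any of the fingers, the arm and spindle above 20 N).
It fails at once if with the spacer out from under it, the wheel or spindle is pushed with more than 10 N (horizontal distance between spacer and spinner above 0.085 m and contact force between any of the fingers, the arm and spindle above 10 N).
It fails at once if a test probe, the button or the iron stand is moved by more than 15 mm (distance of any of probe_a, probe_b, button, iron_stand from where it was at the start of the episode above 0.015 m).
It also fails if it takes over 72 s, if anything falls off the work surface, if the arm or the gripper's body presses on something with over 40 N, if the wrist force passes 120 N, or if a joint passes its speed limit or range.

## Working session

There is one attempt and no reset: what is moved stays moved. The work goes in short steps, Python scripts to look and compute and a tool call to move; the robot and the scene stay as the last step left them, time stands still between calls to the robot, and variables do not carry over. Pictures are saved under pics/ and viewed, at most 10 in all, crops included, and the job is handed in when it is done.

Besides the shell and the picture viewer there is one more tool, called after "Call:" by a JSON object that holds its "name" and its "arguments". jog_arm: Moves the arm, as the interface text tells. Its arguments: {"type":"object","properties":{"plan":{"type":"array"}},"required":["plan"]}

```bash
mkdir -p pics; cat > h.py <<'E'
import numpy as np, cv2
from scipy.spatial.transform import Rotation as R
from station import env, optics, workorder
def model(n):
    m=optics.camera_model(n); K=np.array(m["K"]); o=np.array(m["orientation"])
    Rm=R.from_quat(o).as_matrix() if o.size==4 else o.reshape(3,3)
    return K,np.array(m["eye"]),Rm
def pix2w(n,uv,z):
    K,e,Rm=model(n); d=Rm@np.linalg.inv(K)@np.array([uv[0],uv[1],1.])
    return e+d*(z-e[2])/d[2]
def w2pix(n,p):
    K,e,Rm=model(n); q=K@(Rm.T@(np.array(p)-e)); return q[:2]/q[2]
def snap(n,f):
    im=optics.camera(n); cv2.imwrite("pics/"+f,im[:,:,::-1]); return im
E
python3 - <<'E'
from h import *
for n in("top","scene"):
    snap(n,n+"0.png"); print(n,optics.camera_model(n))
    for l in("spinner","spindle","wheel","spacer","probe_a","button","iron_stand"):
        r=optics.spot_in(n,l); print(l,[(np.round(x["location"]).tolist(),round(x["score"],2),np.round(pix2w(n,x["location"],.05),3).tolist()) for x in r[:3]])
s=env.observe();print(s)
E
```

```text
top {'K': array([[398.7972242 ,   0.        , 329.26801911],
       [  0.        , 398.7972242 , 201.35205724],
       [  0.        ,   0.        ,   1.        ]]), 'eye': array([0.37822195, 0.11440481, 0.7208976 ]), 'orientation': array([ 0.70668265, -0.70204731,  0.05069352, -0.07182883])}
spinner [([382.0, 205.0], 0.58, [0.489, 0.045, 0.05]), ([375.0, 178.0], 0.36, [0.538, 0.056, 0.05])]
spindle [([377.0, 180.0], 0.78, [0.533, 0.053, 0.05])]
wheel [([382.0, 176.0], 0.81, [0.54, 0.045, 0.05])]
spacer [([296.0, 316.0], 0.79, [0.305, 0.187, 0.05]), ([413.0, 165.0], 0.58, [0.56, -0.009, 0.05])]
probe_a [([304.0, 228.0], 0.96, [0.45, 0.177, 0.05]), ([229.0, 247.0], 0.6, [0.418, 0.304, 0.05])]
button [([297.0, 170.0], 0.77, [0.552, 0.192, 0.05])]
iron_stand [([231.0, 118.0], 0.59, [0.646, 0.312, 0.05])]
scene {'K': array([[388.94685088,   0.        , 316.87787736],
       [  0.        , 388.94685088, 201.34018476],
       [  0.        ,   0.        ,   1.        ]]), 'eye': array([0.79778791, 0.18329986, 0.64855013]), 'orientation': array([ 0.59389889,  0.76222535, -0.20666098, -0.15358
[... 513 characters left out ...]
.052, 0.05])]
{'t': 0.8, 'joints': array([ 1.30101291e+00,  2.40528853e-01,  5.01740221e-03,  1.33517144e+00,
       -1.71689647e-05,  1.57080749e+00]), 'joint_vel': array([ 0.001619  , -0.00036455,  0.00129626,  0.00205052,  0.00237773,
        0.00011093]), 'effort': array([-5.80678289e-06, -3.72151637e+01,  2.52679628e+01,  9.14902685e-04,
        2.89175966e-05,  4.71385491e-07]), 'ee_pos': array([0.13327289, 0.48193495, 0.20714869]), 'tool_rot': array([1.34488534e-01, 9.90915148e-01, 5.50504320e-05, 1.61340770e-05]), 'contact_force': array([ 0.57494284, -0.16363402, -1.17234321]), 'moment': array([-0.00516573, -0.02931804, -0.02089315]), 'grasp_force': 0.0, 'width': 0.08525701528689182}
```

View pics/top0.png

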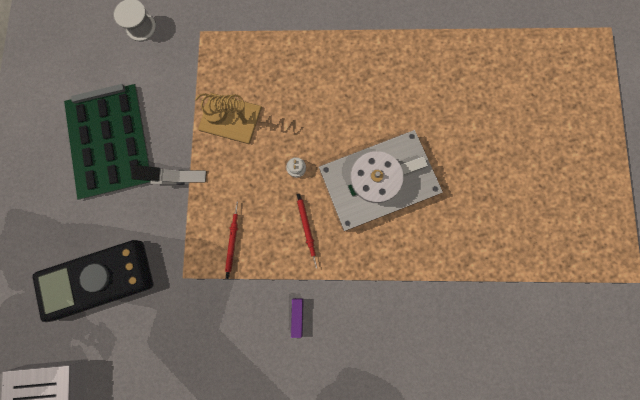

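View pics/scene0.png

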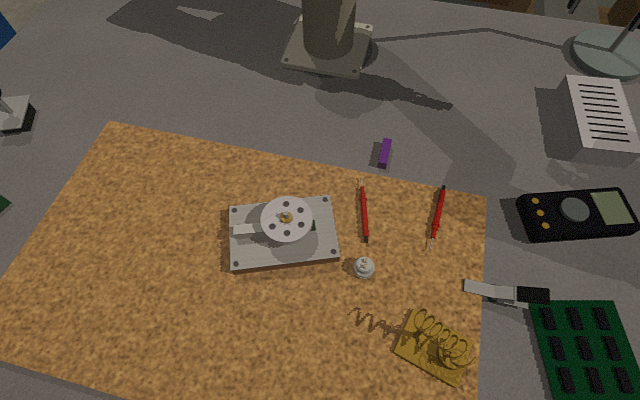

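The top view shows the spinner plate with corners near (320,167), (413,132), (441,192) and (346,230). The wheel is at about (377,176), and the white spacer sticks out towards (415,163). The purple look-alike is at (297,317). The probes, button and iron stand are all left of the plate. The scene view agrees, with the wheel at (287,218) and the spacer at (243,229).

```bash
python3 - <<'E'
from h import *
a=cv2.imread("pics/top0.png")[122:242,310:450]; b=cv2.imread("pics/scene0.png")[185:285,220:350]
a=cv2.resize(a,(700,600),interpolation=cv2.INTER_CUBIC); cv2.imwrite("pics/c1.png",a)
b=cv2.resize(b,(780,600),interpolation=cv2.INTER_CUBIC); cv2.imwrite("pics/c2.png",b)
E
```

```text
(no output)
```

View pics/c1.png

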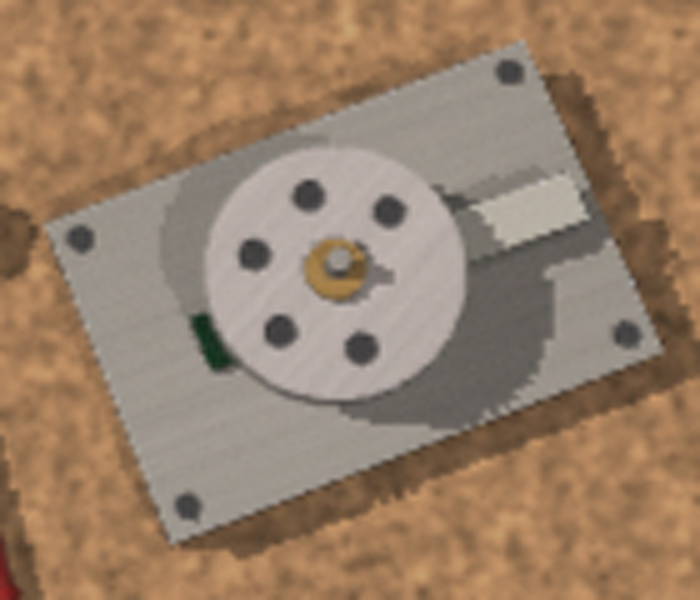

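View pics/c2.png

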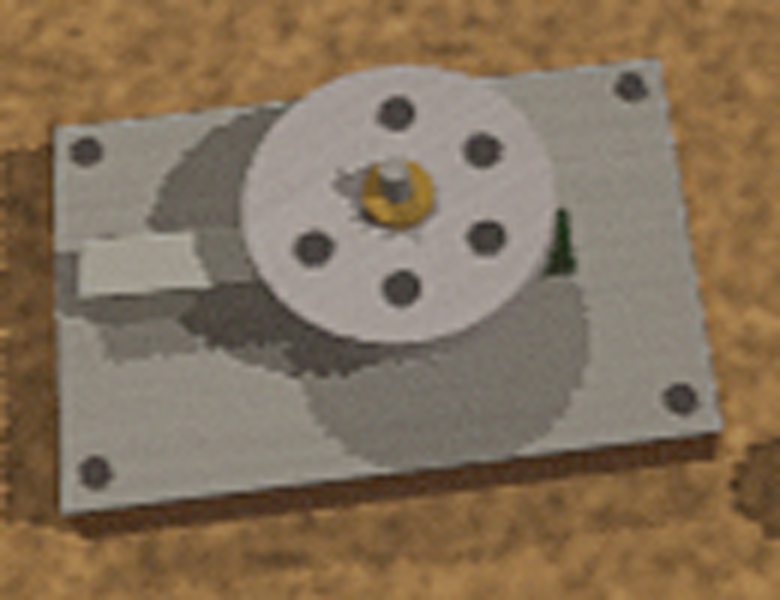

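The zooms show the plate, the wheel (c1 centre about (335,273)), the spacer's outer end (c1 (570,173) to (588,217)) and the sensor on the far side. I'll solve the poses from these points.

```bash
python3 - <<'E'
from h import *
T=lambda p:(np.array(p)+.5)/5-.5+[310,122]
S=lambda p:(np.array(p)+.5)/6-.5+[220,185]
loc=np.array([[80,60],[-100,60],[-100,-60],[80,-60]])/1000.
# top image order: left corner=+x side
for nm,f,pts in(("top",T,[(45,227),(522,42),(663,350),(172,543)]),("scene",S,[(720,430),(63,514),(55,127),(660,60)])):
    W=np.array([pix2w(nm,f(p),.052)[:2] for p in pts]); print(nm,np.round(W,4).tolist(), [round(np.linalg.norm(W[i]-W[(i+1)%4]),4) for i in range(4)])
    best=None
    for l in(loc,):
        if nm=="top": l=loc*[1,1]
        c=l.mean(0);A=l-c;B=W-W.mean(0);H=A.T@B;U,_,V=np.linalg.svd(H);r=V.T@np.diag([1,np.linalg.det(V.T@U.T)])@U.T
        t=W.mean(0)-r@c; print("origin",np.round(t,4),"yaw",np.degrees(np.arctan2(r[1,0],r[0,0])),"res",np.round(np.abs(W-(l@r.T+t)).max(),4))
for z in(.084,.088,.091,.094): print(z,np.round(pix2w("top",T((335.5,273.5)),z)[:2],4),np.round(pix2w("scene",S((399,205)),z)[:2],4))
print("spindle top",np.round(pix2w("top",T((342,261)),.11)[:2],4),np.round(pix2w("scene",S((396,170)),.11)[:2],4))
print("spacer end",[np.round(pix2w("top",T(p),.072)[:2],4).tolist() for p in((570,173),(588,217))],[np.round(pix2w("scene",S(p),.072)[:2],4).tolist() for p in((80,242),(78,297))])
E
```

```text
top [[0.5557, 0.154], [0.6226, -0.012], [0.513, -0.0565], [0.4463, 0.1098]] [np.float64(0.179), np.float64(0.1183), np.float64(0.1792), np.float64(0.118)]
origin [0.5307 0.0581] yaw 111.75710273491809 res 0.1106
scene [[0.5593, 0.1537], [0.6255, -0.0119], [0.5141, -0.0564], [0.449, 0.1107]] [np.float64(0.1783), np.float64(0.12), np.float64(0.1793), np.float64(0.1184)]
origin [0.5333 0.0583] yaw 111.52638566437484 res 0.1117
0.084 [0.5317 0.0569] [0.5295 0.0563]
0.088 [0.5307 0.0572] [0.5314 0.0572]
0.091 [0.53   0.0575] [0.5329 0.0579]
0.094 [0.5293 0.0578] [0.5343 0.0585]
spindle top [0.5295 0.0571] [0.5322 0.0584]
spacer end [[0.5693, -0.0229], [0.5541, -0.0284]] [[0.5561, -0.0287], [0.572, -0.0233]]
```

Call:
{"name": "jog_arm", "arguments": {"plan": [[[0.5,-50,-30,0,0,0,0],[0.5,-50,-30,0,0,0,0],[0.5,-50,-30,0,0,0,0],[0.5,-50,-30,0,0,0,0],[0.5,-50,-30,0,0,0,0]]]}}

```text
t: 1.42
ee_pos: [0.3354, 0.2694, 0.2074]
tool_rot: [0.134, 0.991, 0.0, 0.0]
contact_force: [0.8, 0.7, -0.0]
width: 0.0429
grasp_force: 0.0
```

Call:
{"name": "jog_arm", "arguments": {"plan": [[[0.5,-50,-30,0,0,0,0],[0.5,-50,-30,0,0,0,0],[0.5,-50,-30,0,0,0,0],[0.5,-50,-30,0,0,0,0],[0.5,-47,-33,0,0,0,0]]]}}

```text
t: 2.05
ee_pos: [0.5329, 0.0559, 0.2072]
tool_rot: [0.135, 0.991, 0.0, 0.0]
contact_force: [0.6, 0.6, 0.7]
width: 0.0426
grasp_force: 0.0
```

Call:
{"name": "jog_arm", "arguments": {"plan": [[[0.5,0,0,0,0,0,0.184],[0.5,0,0,0,0,0,0.184],[0.5,0,0,0,0,0,0.184],[0.5,0,0,0,0,0,0.184],[0.5,0,0,0,0,0,0.184]]]}}

```text
t: 2.68
ee_pos: [0.5315, 0.0574, 0.2071]
tool_rot: [0.563, 0.826, -0.0, -0.0]
contact_force: [-0.5, -0.8, -0.4]
width: 0.0427
grasp_force: 0.0
```

Call:
{"name": "jog_arm", "arguments": {"plan": [[[0.5,0,0,30,0,0,0],[0.5,0,0,30,0,0,0],[0.5,0,0,25,0,0,0],[0.5,0,0,18,0,0,0],[0.5,0,0,4,0,0,0]]]}}

```text
t: 3.3
ee_pos: [0.5304, 0.0573, 0.0988]
tool_rot: [0.56, 0.828, -0.001, -0.001]
contact_force: [-0.0, 0.2, -0.1]
width: 0.0427
grasp_force: 0.0
```

Call:
{"name": "jog_arm", "arguments": {"plan": [[[0.5,0,0,0,0,0,0],[0.5,0,0,1,0,0,0],[0.5,0,0,1,0,0,0],[0.5,0,0,1,0,0,0],[0.5,0,0,0,0,0,0]]]}}

```text
t: 3.92
ee_pos: [0.5315, 0.0574, 0.0972]
tool_rot: [0.56, 0.828, 0.0, 0.0]
contact_force: [-0.3, 0.5, 0.4]
width: 0.0426
grasp_force: 0.0
```

Call:
{"name": "jog_arm", "arguments": {"plan": [[[0.5,0,0,0.7,0,0,0],[0.5,0,0,0.7,0,0,0],[0.5,0,0,0.6,0,0,0],[0.5,0,0,0,0,0,0]]]}}

```text
t: 4.42
ee_pos: [0.5314, 0.0574, 0.095]
tool_rot: [0.56, 0.828, -0.0, -0.0]
contact_force: [0.5, 0.8, 0.4]
width: 0.0424
grasp_force: 0.0
```

Call:
{"name": "jog_arm", "arguments": {"plan": [[[0.5,0,0,0.7,0,0,0],[0.5,0,0,0.7,0,0,0],[0.5,0,0,0.6,0,0,0],[0.5,0,0,0,0,0,0]]]}}

```text
t: 4.92
ee_pos: [0.5315, 0.0574, 0.0931]
tool_rot: [0.56, 0.828, -0.0, -0.0]
contact_force: [0.2, -0.9, 0.1]
width: 0.0426
grasp_force: 0.0
```

Call:
{"name": "jog_arm", "arguments": {"plan": [[[0.5,0,0,0.7,0,0,0],[0.5,0,0,0.7,0,0,0],[0.5,0,0,0.6,0,0,0],[0.5,0,0,0,0,0,0]]]}}

```text
t: 5.42
ee_pos: [0.5315, 0.0574, 0.091]
tool_rot: [0.56, 0.828, -0.0, -0.0]
contact_force: [1.1, 0.6, 0.9]
width: 0.0427
grasp_force: 0.0
```

Call:
{"name": "jog_arm", "arguments": {"plan": [[[0.5,0,0,0.7,0,0,0],[0.5,0,0,0.7,0,0,0],[0.5,0,0,0.6,0,0,0],[0.5,0,0,0,0,0,0]]]}}

```text
t: 5.92
ee_pos: [0.5315, 0.0574, 0.089]
tool_rot: [0.56, 0.828, -0.0, -0.0]
contact_force: [-0.1, 0.6, -0.5]
width: 0.0425
grasp_force: 0.0
```

Call:
{"name": "jog_arm", "arguments": {"plan": [[[0.5,0,0,0.7,0,0,0],[0.5,0,0,0.7,0,0,0],[0.5,0,0,0.6,0,0,0],[0.5,0,0,0,0,0,0]]]}}

```text
t: 6.42
ee_pos: [0.5315, 0.0574, 0.087]
tool_rot: [0.56, 0.828, -0.0, -0.0]
contact_force: [-0.4, 0.4, -0.9]
width: 0.0427
grasp_force: 0.0
```

Call:
{"name": "jog_arm", "arguments": {"plan": [[[0.5,0,0,0.7,0,0,0],[0.5,0,0,0.7,0,0,0],[0.5,0,0,0.6,0,0,0],[0.5,0,0,0,0,0,0]]]}}

```text
t: 6.92
ee_pos: [0.5315, 0.0574, 0.085]
tool_rot: [0.56, 0.828, -0.0, -0.0]
contact_force: [0.1, 0.4, 0.6]
width: 0.0427
grasp_force: 0.0
```

Call:
{"name": "jog_arm", "arguments": {"plan": [[[0.5,0,0,0.5,0,0,0],[0.5,0,0,0.5,0,0,0],[0.5,0,0,0,0,0,0]]]}}

```text
t: 7.3
ee_pos: [0.5315, 0.0574, 0.0841]
tool_rot: [0.56, 0.828, -0.0, -0.0]
contact_force: [-0.5, 0.3, 0.2]
width: 0.0428
grasp_force: 0.0
```

Call:
{"name": "jog_arm", "arguments": {"plan": [[[0.5,0,0,0.5,0,0,0],[0.5,0,0,0.5,0,0,0],[0.5,0,0,0,0,0,0]]]}}

```text
t: 7.68
ee_pos: [0.5315, 0.0574, 0.083]
tool_rot: [0.56, 0.828, -0.0, -0.0]
contact_force: [-0.1, 0.9, 0.7]
width: 0.043
grasp_force: 0.0
```

Call:
{"name": "jog_arm", "arguments": {"plan": [[[0.5,0,0,0.5,0,0,0],[0.5,0,0,0.5,0,0,0],[0.5,0,0,0,0,0,0]]]}}

```text
t: 8.05
ee_pos: [0.5315, 0.0574, 0.0821]
tool_rot: [0.56, 0.828, -0.0, -0.0]
contact_force: [-0.4, -0.7, -0.1]
width: 0.0427
grasp_force: 0.0
```

Call:
{"name": "jog_arm", "arguments": {"plan": [[[0.5,0,0,0.5,0,0,0],[0.5,0,0,0.5,0,0,0],[0.5,0,0,0,0,0,0]]]}}

```text
t: 8.43
ee_pos: [0.5314, 0.0574, 0.081]
tool_rot: [0.56, 0.828, -0.0, -0.0]
contact_force: [-0.2, -0.0, -0.5]
width: 0.0427
grasp_force: 0.0
```

Call:
{"name": "jog_arm", "arguments": {"plan": [[[0.5,0,0,0.5,0,0,0],[0.5,0,0,0.5,0,0,0],[0.5,0,0,0,0,0,0]]]}}

```text
t: 8.8
ee_pos: [0.5315, 0.0574, 0.0801]
tool_rot: [0.56, 0.828, -0.0, -0.0]
contact_force: [1.0, 0.4, -0.8]
width: 0.0428
grasp_force: 0.0
```

Call:
{"name": "jog_arm", "arguments": {"plan": [[[0.5,0,0,0.5,0,0,0],[0.5,0,0,0.5,0,0,0],[0.5,0,0,0,0,0,0]]]}}

```text
t: 9.18
ee_pos: [0.5315, 0.0574, 0.079]
tool_rot: [0.56, 0.828, -0.0, -0.0]
contact_force: [0.2, -1.2, 0.2]
width: 0.0426
grasp_force: 0.0
```

```bash
python3 - <<'E'
from h import *
a=snap("scene","s1.png"); print(env.observe()["contact_force"])
cv2.imwrite("pics/c3.png",cv2.resize(a[150:270,210:370,::-1],(800,600),interpolation=cv2.INTER_CUBIC))
E
```

```text
[ 0.40787218 -0.56363933  0.45762557]
```

View pics/c3.png

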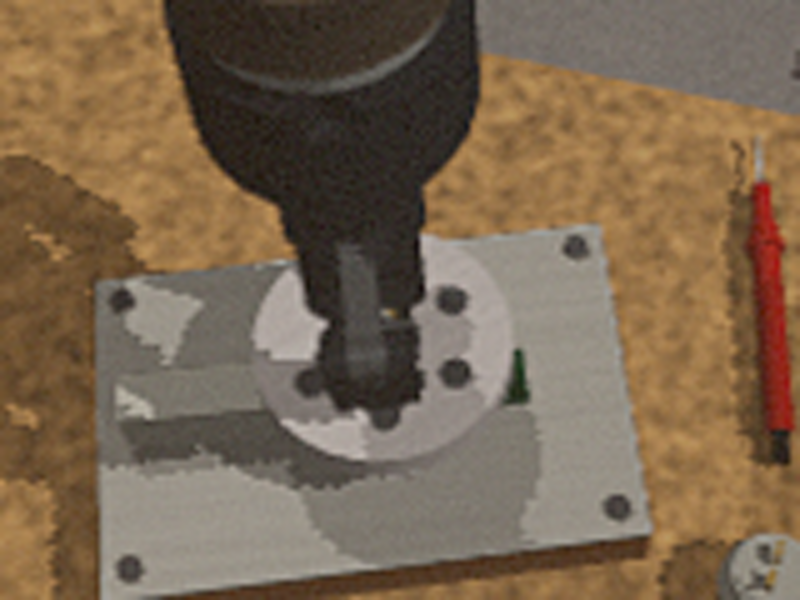

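The fingers straddle the hub just above the wheel face, with the near finger at about (370,380) in the crop. There is no contact yet, so I'll go further down.

Call:
{"name": "jog_arm", "arguments": {"plan": [[[0.5,0,0,0.4,0,0,0],[0.5,0,0,0.4,0,0,0],[0.5,0,0,0,0,0,0]]]}}

```text
t: 9.6
ee_pos: [0.5315, 0.0574, 0.0783]
tool_rot: [0.56, 0.828, -0.0, -0.0]
contact_force: [-0.3, -0.6, -0.8]
width: 0.0428
grasp_force: 0.0
```

Call:
{"name": "jog_arm", "arguments": {"plan": [[[0.5,0,0,0.4,0,0,0],[0.5,0,0,0.4,0,0,0],[0.5,0,0,0,0,0,0]]]}}

```text
t: 9.98
ee_pos: [0.5315, 0.0574, 0.0775]
tool_rot: [0.56, 0.828, -0.0, -0.0]
contact_force: [0.2, 0.5, 0.5]
width: 0.0426
grasp_force: 0.0
```

Call:
{"name": "jog_arm", "arguments": {"plan": [[[0.5,0,0,0.4,0,0,0],[0.5,0,0,0.4,0,0,0],[0.5,0,0,0,0,0,0]]]}}

```text
t: 10.35
ee_pos: [0.5315, 0.0574, 0.0767]
tool_rot: [0.56, 0.828, -0.0, -0.0]
contact_force: [-0.5, -0.3, 0.2]
width: 0.043
grasp_force: 0.0
```

Call:
{"name": "jog_arm", "arguments": {"plan": [[[0.5,0,0,0.4,0,0,0],[0.5,0,0,0.4,0,0,0],[0.5,0,0,0,0,0,0]]]}}

```text
t: 10.72
ee_pos: [0.5315, 0.0574, 0.0758]
tool_rot: [0.56, 0.828, -0.0, -0.0]
contact_force: [0.0, -0.2, -0.3]
width: 0.0429
grasp_force: 0.0
```

Call:
{"name": "jog_arm", "arguments": {"plan": [[[0.5,0,0,0.4,0,0,0],[0.5,0,0,0.4,0,0,0],[0.5,0,0,0,0,0,0]]]}}

```text
t: 11.1
ee_pos: [0.5315, 0.0574, 0.0751]
tool_rot: [0.56, 0.828, -0.0, -0.0]
contact_force: [-0.8, 0.6, 0.2]
width: 0.0429
grasp_force: 0.0
```

Call:
{"name": "jog_arm", "arguments": {"plan": [[[0.5,0,0,0.4,0,0,0],[0.5,0,0,0.4,0,0,0],[0.5,0,0,0,0,0,0]]]}}

```text
t: 11.48
ee_pos: [0.5315, 0.0574, 0.0743]
tool_rot: [0.56, 0.828, -0.0, -0.0]
contact_force: [-0.4, -0.4, 0.1]
width: 0.0426
grasp_force: 0.0
```

Call:
{"name": "jog_arm", "arguments": {"plan": [[[0.5,0,0,0.4,0,0,0],[0.5,0,0,0.4,0,0,0],[0.5,0,0,0,0,0,0]]]}}

```text
t: 11.85
ee_pos: [0.5315, 0.0574, 0.0735]
tool_rot: [0.56, 0.828, -0.0, -0.0]
contact_force: [-0.6, -0.5, 0.4]
width: 0.043
grasp_force: 0.0
```

```bash
python3 - <<'E'
from h import *
a=snap("scene","s2.png"); print(env.observe()["contact_force"])
t=optics.camera("top")
A=cv2.resize(a[170:260,220:350,::-1],(780,540),interpolation=cv2.INTER_CUBIC)
cv2.imwrite("pics/c4.png",A)
E
```

```text
[ 0.97505015  0.08023518 -0.17898373]
```

View pics/c4.png

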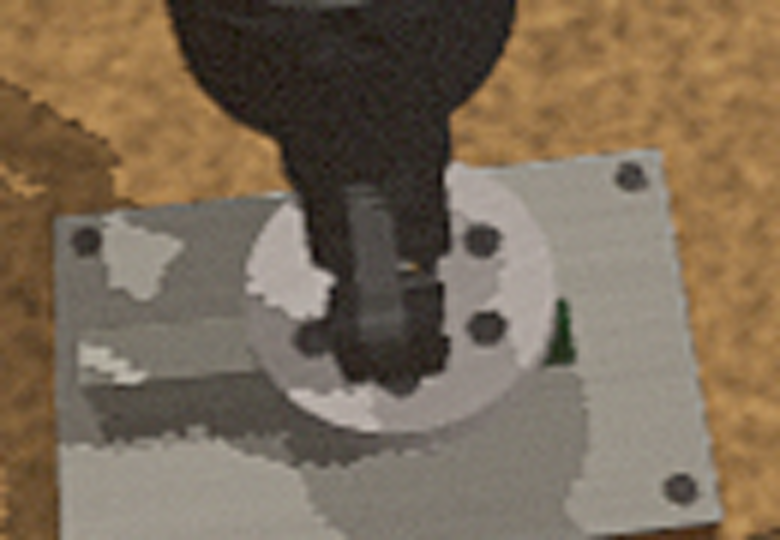

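The wheel's outline has not moved and the fingertips are still just above it, so I'll carry on down.

Call:
{"name": "jog_arm", "arguments": {"plan": [[[0.5,0,0,0.4,0,0,0],[0.5,0,0,0.4,0,0,0],[0.5,0,0,0,0,0,0]]]}}

```text
t: 12.32
ee_pos: [0.5315, 0.0574, 0.0726]
tool_rot: [0.56, 0.828, -0.0, -0.0]
contact_force: [0.3, 0.6, 0.4]
width: 0.0425
grasp_force: 0.0
```

Call:
{"name": "jog_arm", "arguments": {"plan": [[[0.5,0,0,0.4,0,0,0],[0.5,0,0,0.4,0,0,0],[0.5,0,0,0,0,0,0]]]}}

```text
t: 12.7
ee_pos: [0.5315, 0.0574, 0.0719]
tool_rot: [0.56, 0.828, -0.0, -0.0]
contact_force: [0.9, -0.6, -0.4]
width: 0.0427
grasp_force: 0.0
```

Call:
{"name": "jog_arm", "arguments": {"plan": [[[0.5,0,0,0.4,0,0,0],[0.5,0,0,0.4,0,0,0],[0.5,0,0,0,0,0,0]]]}}

```text
t: 13.08
ee_pos: [0.5315, 0.0574, 0.0711]
tool_rot: [0.56, 0.828, -0.0, -0.0]
contact_force: [0.4, 0.2, -0.4]
width: 0.0424
grasp_force: 0.0
```

```bash
cat > wh.py <<'E'
from h import *
def shift(im,ref,box):
    r0,r1,c0,c1=box
    g=lambda x:cv2.cvtColor(x,cv2.COLOR_RGB2GRAY).astype(np.float32)
    a=cv2.resize(g(ref)[r0:r1,c0:c1],None,fx=8,fy=8,interpolation=cv2.INTER_CUBIC); b=cv2.resize(g(im)[r0-4:r1+4,c0-4:c1+4],None,fx=8,fy=8,interpolation=cv2.INTER_CUBIC)
    m=cv2.matchTemplate(b,a,cv2.TM_CCOEFF_NORMED); _,s,_,l=cv2.minMaxLoc(m); return (l[0]-32)/8,(l[1]-32)/8,round(s,2)
E
python3 - <<'E'
from wh import *
ref=cv2.imread("pics/scene0.png")[:,:,::-1].copy()
im=snap("scene","s3.png"); s2=cv2.imread("pics/s2.png")[:,:,::-1].copy()
for n,x in(("s2",s2),("s3",im)):
    print(n,"holes",[shift(x,ref,b) for b in((206,216,296,306),(220,230,296,306))],"screw",shift(x,ref,(246,256,328,338)))
print("1mm", w2pix("scene",(.53,.058,.088))-w2pix("scene",(.53,.058,.089)), env.observe()["contact_force"])
a=env.observe()["ee_pos"];print(w2pix("scene",a))
for k in range(-1,2,2):
    for h in (.0,.013):
        for r in(.0215,.036): print(k,h,r,w2pix("scene",a+np.array([.928,.371,0])*k*r+[0,0,h]))
A=cv2.resize(im[185:245,255:330,::-1],(750,600),interpolation=cv2.INTER_CUBIC); cv2.imwrite("pics/c5.png",A)
E
```

```text
s2 holes [(-0.25, 0.125, 0.96), (-0.125, 0.125, 0.97)] screw (0.0, 0.0, 1.0)
s3 holes [(-0.125, 0.125, 0.96), (0.0, 0.0, 0.97)] screw (0.0, 0.0, 1.0)
1mm [0.04836018 0.28386707] [-0.39211869 -1.22761712 -0.43892216]
[287.00813008 223.49862713]
-1 0.0 0.0215 [285.83640722 212.18958371]
-1 0.0 0.036 [285.06738174 204.76722906]
-1 0.013 0.0215 [285.20445043 208.47732505]
-1 0.013 0.036 [284.42906933 200.96737981]
1 0.0 0.0215 [288.21909258 235.18639729]
1 0.0 0.036 [289.05894758 243.29237271]
1 0.013 0.0215 [287.60869016 231.76356288]
1 0.013 0.036 [288.45681467 239.97806364]
```

View pics/c5.png

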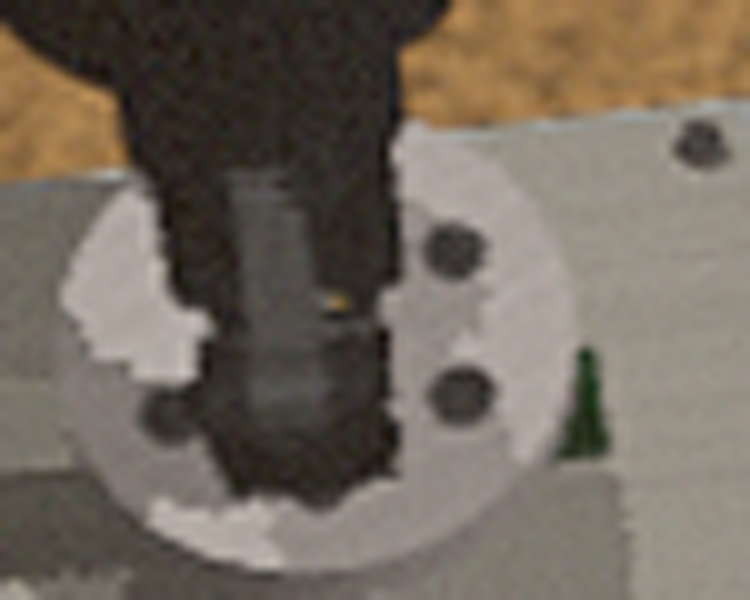

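The wheel is unmoved (hole shift about 0). The fingertips, near (285,235) in the image, are still a little above the face.

Call:
{"name": "jog_arm", "arguments": {"plan": [[[0.5,0,0,0.4,0,0,0],[0.5,0,0,0.4,0,0,0],[0.5,0,0,0,0,0,0]]]}}

```text
t: 13.5
ee_pos: [0.5315, 0.0574, 0.0703]
tool_rot: [0.56, 0.828, -0.0, -0.0]
contact_force: [-0.2, -0.3, 0.2]
width: 0.0424
grasp_force: 0.0
```

Call:
{"name": "jog_arm", "arguments": {"plan": [[[0.5,0,0,0.4,0,0,0],[0.5,0,0,0.4,0,0,0],[0.5,0,0,0,0,0,0]]]}}

```text
t: 13.88
ee_pos: [0.5315, 0.0574, 0.0694]
tool_rot: [0.56, 0.828, -0.0, -0.0]
contact_force: [-0.4, -0.2, -0.0]
width: 0.0424
grasp_force: 0.0
```

Call:
{"name": "jog_arm", "arguments": {"plan": [[[0.5,0,0,0.4,0,0,0],[0.5,0,0,0.4,0,0,0],[0.5,0,0,0,0,0,0]]]}}

```text
t: 14.25
ee_pos: [0.5315, 0.0574, 0.0687]
tool_rot: [0.56, 0.828, -0.0, -0.0]
contact_force: [-0.5, 0.3, -0.3]
width: 0.0427
grasp_force: 0.0
```

Call:
{"name": "jog_arm", "arguments": {"plan": [[[0.5,0,0,0.4,0,0,0],[0.5,0,0,0.4,0,0,0],[0.5,0,0,0.4,0,0,0],[0.5,0,0,0,0,0,0]]]}}

```text
t: 14.75
ee_pos: [0.5315, 0.0574, 0.0675]
tool_rot: [0.56, 0.828, -0.0, -0.0]
contact_force: [0.3, -0.0, 0.3]
width: 0.0428
grasp_force: 0.0
```

Call:
{"name": "jog_arm", "arguments": {"plan": [[[0.5,0,0,0.4,0,0,0],[0.5,0,0,0.4,0,0,0],[0.5,0,0,0.4,0,0,0],[0.5,0,0,0,0,0,0]]]}}

```text
t: 15.25
ee_pos: [0.5316, 0.0574, 0.0665]
tool_rot: [0.56, 0.828, 0.0, 0.0]
contact_force: [-0.2, -0.1, 2.4]
width: 0.0425
grasp_force: 0.9
```

```bash
python3 - <<'E'
from wh import *
ref=cv2.imread("pics/scene0.png")[:,:,::-1].copy()
im=snap("scene","s4.png")
print("holes",[shift(im,ref,b) for b in((206,216,296,306),(220,230,296,306))],env.observe()["contact_force"])
E
```

```text
holes [(0.0, 0.125, 0.95), (-0.125, 0.0, 0.97)] [-0.21954114 -0.04981915  2.79179027]
```

Contact is made, with about 2.5 N and TCP z 0.0665. Now I'll press gently.

Call:
{"name": "jog_arm", "arguments": {"plan": [[[0.5,0,0,0.4,0,0,0],[0.5,0,0,0,0,0,0]]]}}

```text
t: 15.55
ee_pos: [0.5316, 0.0574, 0.0665]
tool_rot: [0.56, 0.828, 0.0, 0.0]
contact_force: [-1.3, 0.3, 5.7]
width: 0.0428
grasp_force: 2.5
```

Call:
{"name": "jog_arm", "arguments": {"plan": [[[0.5,0,0,0.4,0,0,0],[0.5,0,0,0,0,0,0]]]}}

```text
t: 15.8
ee_pos: [0.5316, 0.0574, 0.0664]
tool_rot: [0.56, 0.828, 0.0, 0.0]
contact_force: [-2.5, 0.5, 7.4]
width: 0.0426
grasp_force: 3.5
```

Call:
{"name": "jog_arm", "arguments": {"plan": [[[0.5,0,0,0.4,0,0,0],[0.5,0,0,0,0,0,0]]]}}

```text
t: 16.05
ee_pos: [0.5316, 0.0574, 0.0661]
tool_rot: [0.56, 0.828, 0.0, 0.0]
contact_force: [-2.7, -0.5, 8.8]
width: 0.0428
grasp_force: 3.8
```

Call:
{"name": "jog_arm", "arguments": {"plan": [[[0.5,0,0,0.4,0,0,0],[0.5,0,0,0.4,0,0,0],[0.5,0,0,0.4,0,0,0]]]}}

```text
t: 16.42
ee_pos: [0.5316, 0.0574, 0.065]
tool_rot: [0.56, 0.828, 0.0, 0.0]
contact_force: [-2.9, -0.9, 7.9]
width: 0.0432
grasp_force: 4.0
```

Call:
{"name": "jog_arm", "arguments": {"plan": [[[0.5,0,0,0.4,0,0,0],[0.5,0,0,0.4,0,0,0]]]}}

```text
t: 16.68
ee_pos: [0.5316, 0.0574, 0.0642]
tool_rot: [0.56, 0.828, 0.0, 0.0]
contact_force: [-3.6, -0.3, 7.7]
width: 0.0427
grasp_force: 4.0
```

Call:
{"name": "jog_arm", "arguments": {"plan": [[[0.5,0,0,0.4,0,0,0],[0.5,0,0,0.4,0,0,0]]]}}

```text
t: 16.92
ee_pos: [0.5316, 0.0574, 0.0633]
tool_rot: [0.56, 0.828, 0.0, 0.0]
contact_force: [-3.4, -0.4, 8.0]
width: 0.0424
grasp_force: 4.0
```

Call:
{"name": "jog_arm", "arguments": {"plan": [[[0.5,0,0,0.4,0,0,0],[0.5,0,0,0.4,0,0,0]]]}}

```text
t: 17.18
ee_pos: [0.5316, 0.0574, 0.0626]
tool_rot: [0.56, 0.828, 0.0, 0.0]
contact_force: [-2.3, -0.4, 8.1]
width: 0.043
grasp_force: 4.0
```

Call:
{"name": "jog_arm", "arguments": {"plan": [[[0.5,0,0,0.4,0,0,0],[0.5,0,0,0.4,0,0,0]]]}}

```text
t: 17.42
ee_pos: [0.5316, 0.0574, 0.0618]
tool_rot: [0.56, 0.828, 0.0, 0.0]
contact_force: [-3.0, 0.1, 7.9]
width: 0.0426
grasp_force: 4.0
```

Call:
{"name": "jog_arm", "arguments": {"plan": [[[0.5,0,0,0.4,0,0,0]]]}}

```text
t: 17.55
ee_pos: [0.5316, 0.0574, 0.0613]
tool_rot: [0.56, 0.828, 0.0, 0.0]
contact_force: [-2.1, -0.8, 8.6]
width: 0.0425
grasp_force: 4.0
```

Call:
{"name": "jog_arm", "arguments": {"plan": [[[0.5,0,0,0.4,0,0,0]]]}}

```text
t: 17.68
ee_pos: [0.5316, 0.0574, 0.061]
tool_rot: [0.56, 0.828, 0.0, 0.0]
contact_force: [-2.8, -0.3, 8.7]
width: 0.0425
grasp_force: 4.0
```

Call:
{"name": "jog_arm", "arguments": {"plan": [[[0.5,0,0,0.4,0,0,0],[0.5,0,0,0.4,0,0,0]]]}}

```text
t: 17.92
ee_pos: [0.5316, 0.0574, 0.0601]
tool_rot: [0.56, 0.828, 0.0, 0.0]
contact_force: [-2.0, 0.5, 8.7]
width: 0.0427
grasp_force: 4.0
```

Call:
{"name": "jog_arm", "arguments": {"plan": [[[0.5,0,0,0.4,0,0,0]]]}}

```text
t: 18.05
ee_pos: [0.5316, 0.0574, 0.0598]
tool_rot: [0.56, 0.828, 0.0, 0.0]
contact_force: [-2.0, 0.4, 8.0]
width: 0.0429
grasp_force: 4.0
```

Call:
{"name": "jog_arm", "arguments": {"plan": [[[0.5,0,0,0.4,0,0,0]]]}}

```text
t: 18.18
ee_pos: [0.5316, 0.0574, 0.0594]
tool_rot: [0.56, 0.828, 0.0, 0.0]
contact_force: [-2.6, -0.4, 8.9]
width: 0.0426
grasp_force: 4.0
```

Call:
{"name": "jog_arm", "arguments": {"plan": [[[0.5,0,0,0.4,0,0,0],[0.5,0,0,0.4,0,0,0]]]}}

```text
t: 18.42
ee_pos: [0.5316, 0.0574, 0.0585]
tool_rot: [0.56, 0.828, 0.0, 0.0]
contact_force: [-3.4, 0.4, 7.8]
width: 0.0425
grasp_force: 4.0
```

Call:
{"name": "jog_arm", "arguments": {"plan": [[[0.5,0,0,0.4,0,0,0]]]}}

```text
t: 18.55
ee_pos: [0.5316, 0.0574, 0.0581]
tool_rot: [0.56, 0.828, 0.0, 0.0]
contact_force: [-2.4, -0.5, 7.5]
width: 0.0424
grasp_force: 4.0
```

Call:
{"name": "jog_arm", "arguments": {"plan": [[[0.5,0,0,0.4,0,0,0]]]}}

```text
t: 18.68
ee_pos: [0.5316, 0.0574, 0.0579]
tool_rot: [0.56, 0.828, 0.0, 0.0]
contact_force: [-4.2, 0.0, 11.4]
width: 0.0426
grasp_force: 5.4
```

Call:
{"name": "jog_arm", "arguments": {"plan": [[[0.5,0,0,0.3,0,0,0],[0.5,0,0,0,0,0,0]]]}}

```text
t: 18.92
ee_pos: [0.5316, 0.0574, 0.0579]
tool_rot: [0.56, 0.828, 0.0, 0.0]
contact_force: [-4.0, -0.9, 10.5]
width: 0.0427
grasp_force: 5.3
```

Call:
{"name": "jog_arm", "arguments": {"plan": [[[0.5,0,0,0.2,0,0,0],[0.5,0,0,0,0,0,0],[0.5,0,0,0,0,0,0]]]}}

```text
t: 19.3
ee_pos: [0.5316, 0.0575, 0.0579]
tool_rot: [0.56, 0.828, 0.0, 0.0]
contact_force: [-4.2, -0.3, 11.1]
width: 0.0429
grasp_force: 5.9
```

Call:
{"name": "jog_arm", "arguments": {"plan": [[[0.5,0,0,0.3,0,0,0],[0.5,0,0,0,0,0,0],[0.5,0,0,0,0,0,0]]]}}

```text
t: 19.68
ee_pos: [0.5316, 0.0575, 0.0578]
tool_rot: [0.56, 0.828, 0.0, 0.0]
contact_force: [-4.1, 0.6, 12.3]
width: 0.0425
grasp_force: 6.6
```

Call:
{"name": "jog_arm", "arguments": {"plan": [[[0.5,0,0,0.3,0,0,0],[0.5,0,0,0,0,0,0],[0.5,0,0,0,0,0,0]]]}}

```text
t: 20.05
ee_pos: [0.5316, 0.0575, 0.0577]
tool_rot: [0.56, 0.828, 0.0, 0.0]
contact_force: [-5.3, 0.7, 14.9]
width: 0.0424
grasp_force: 7.4
```

Call:
{"name": "jog_arm", "arguments": {"plan": [[[0.5,0,0,0.1,0,0,0],[0.5,0,0,0,0,0,0],[0.5,0,0,0,0,0,0]]]}}

```text
t: 20.42
ee_pos: [0.5316, 0.0575, 0.0578]
tool_rot: [0.56, 0.828, 0.001, 0.0]
contact_force: [-5.6, 1.0, 14.6]
width: 0.0424
grasp_force: 7.6
```

Call:
{"name": "jog_arm", "arguments": {"plan": [[[0.5,0,0,-5,0,0,0],[0.5,0,0,-25,0,0,0],[0.5,0,0,-30,0,0,0],[0.4,-40,0,0,0,0,0],[0.4,-30,0,0,0,0,0]]]}}

```text
t: 21.05
ee_pos: [0.5584, -0.0083, 0.1158]
tool_rot: [0.56, 0.828, 0.0, 0.001]
contact_force: [0.1, -0.4, -1.0]
width: 0.0344
grasp_force: 0.0
```

```bash
python3 - <<'E'
from wh import *
ref=cv2.imread("pics/scene0.png")[:,:,::-1].copy()
im=snap("scene","s5.png"); print(env.observe()["ee_pos"],env.observe()["width"])
print("holes",[shift(im,ref,b) for b in((206,216,296,306),(220,230,296,306),(228,238,281,291))])
A=cv2.resize(im[140:290,200:400,::-1],(800,600),interpolation=cv2.INTER_CUBIC); cv2.imwrite("pics/c6.png",A)
for o in (0,.026): print(w2pix("scene",env.observe()["ee_pos"]+[0,0,o]))
E
```

```text
[ 0.55960172 -0.01180427  0.11548566] 0.03403843139954167
holes [(0.125, 2.5, 0.99), (0.25, 2.25, 0.99), (0.5, 2.25, 0.99)]
[236.79231298 216.73755833]
[233.48020523 208.66176004]
```

View pics/c6.png

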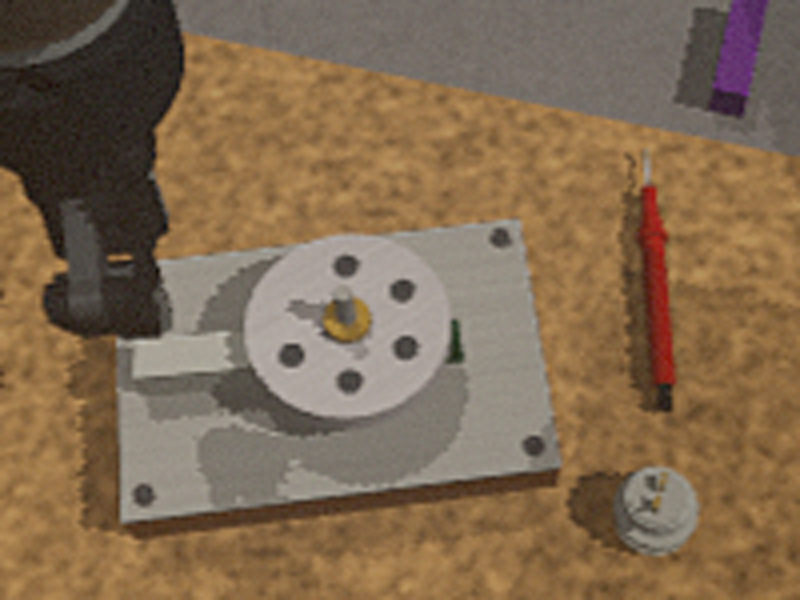

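The wheel came down 8.4 mm (hole shift 2.4 px) onto the spacer. The gripper is beside the spacer's outer end, with the fingertip at about (229,222), roughly 23 mm short of the nominal TCP. I'll descend onto the spacer in stages.

Call:
{"name": "jog_arm", "arguments": {"plan": [[[0.4,3,-1,20,0,0,0],[0.4,0,0,20,0,0,0],[0.4,0,0,16,0,0,0],[0.4,0,0,8,0,0,0],[0.4,0,0,0,0,0,0]]]}}

```text
t: 21.72
ee_pos: [0.5551, -0.0051, 0.0509]
tool_rot: [0.56, 0.828, -0.0, -0.001]
contact_force: [0.0, -0.9, 0.2]
width: 0.0342
grasp_force: 0.0
```

Call:
{"name": "jog_arm", "arguments": {"plan": [[[0.4,0,0,4,0,0,0],[0.4,0,0,4,0,0,0],[0.4,0,0,2,0,0,0],[0.4,0,0,0,0,0,0]]]}}

```text
t: 22.22
ee_pos: [0.5554, -0.0051, 0.0414]
tool_rot: [0.56, 0.828, -0.0, -0.0]
contact_force: [0.4, -0.6, -0.1]
width: 0.0343
grasp_force: 0.0
```

```bash
python3 - <<'E'
from wh import *
im=snap("scene","s6.png");t=snap("top","t6.png"); print(env.observe()["ee_pos"],env.observe()["width"])
A=cv2.resize(im[180:260,200:310,::-1],(412,300),interpolation=cv2.INTER_CUBIC);B=cv2.resize(t[122:202,350:460,::-1],(412,300),interpolation=cv2.INTER_CUBIC)
cv2.imwrite("pics/c7.png",cv2.vconcat([A,B]))
E
```

```text
[ 0.5556129  -0.00515321  0.04164429] 0.03454363918593348
```

View pics/c7.png

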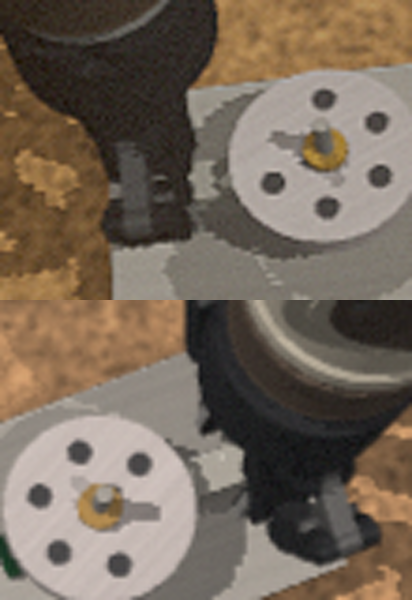

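The fingers straddle the spacer's outer end on both sides and stay clear of the wheel. I'll lower a little more and grip.

Call:
{"name": "jog_arm", "arguments": {"plan": [[[0.4,0,0,3,0,0,0],[0.4,0,0,3,0,0,0],[0.4,0,0,0,0,0,0]]]}}

```text
t: 22.7
ee_pos: [0.5551, -0.0052, 0.0351]
tool_rot: [0.56, 0.828, -0.0, -0.0]
contact_force: [0.4, -0.1, 0.3]
width: 0.034
grasp_force: 0.0
```

Call:
{"name": "jog_arm", "arguments": {"plan": [[[0.15,0,0,0,0,0,0],[0.15,0,0,0,0,0,0],[0.15,0,0,0,0,0,0]]]}}

```text
t: 23.08
ee_pos: [0.5557, -0.0051, 0.0357]
tool_rot: [0.56, 0.828, 0.0, 0.0]
contact_force: [0.2, -0.7, 1.6]
width: 0.0159
grasp_force: 59.4
```

Call:
{"name": "jog_arm", "arguments": {"plan": [[[0.15,-3,0,0,0,0,0],[0.15,-5,0,0,0,0,0],[0.15,-8,0,0,0,0,0],[0.15,-10,0,0,0,0,0],[0.15,-10,0,0,0,0,0]]]}}

```text
t: 23.7
ee_pos: [0.5692, -0.039, 0.0356]
tool_rot: [0.56, 0.828, 0.0, 0.0]
contact_force: [0.3, 0.8, 3.0]
width: 0.0162
grasp_force: 59.6
```

Call:
{"name": "jog_arm", "arguments": {"plan": [[[0.15,-7,0,-10,0,0,0],[0.15,-25,0,-10,0,0,0],[0.15,-35,0,0,0,0,0],[0.15,-10,0,10,0,0,0],[0.15,0,0,20,0,0,0]]]}}

```text
t: 24.32
ee_pos: [0.5984, -0.1114, 0.0258]
tool_rot: [0.561, 0.828, 0.0, 0.001]
contact_force: [0.1, 0.7, -0.2]
width: 0.0164
grasp_force: 59.4
```

Call:
{"name": "jog_arm", "arguments": {"plan": [[[0.15,0,0,9,0,0,0],[0.15,0,0,5,0,0,0],[0.15,0,0,1,0,0,0],[0.15,0,0,0,0,0,0]]]}}

```text
t: 24.82
ee_pos: [0.598, -0.1099, 0.0111]
tool_rot: [0.56, 0.828, 0.0, 0.0]
contact_force: [-1.8, 1.1, -0.5]
width: 0.0162
grasp_force: 59.4
```

Call:
{"name": "jog_arm", "arguments": {"plan": [[[0.15,0,0,1,0,0,0],[0.15,0,0,1,0,0,0],[0.15,0,0,0,0,0,0]]]}}

```text
t: 25.2
ee_pos: [0.5975, -0.11, 0.0085]
tool_rot: [0.56, 0.828, -0.0, 0.0]
contact_force: [-0.6, 0.3, -0.9]
width: 0.016
grasp_force: 59.4
```

Call:
{"name": "jog_arm", "arguments": {"plan": [[[0.15,0,0,0.7,0,0,0],[0.15,0,0,0.7,0,0,0],[0.15,0,0,0,0,0,0]]]}}

```text
t: 25.58
ee_pos: [0.5976, -0.1101, 0.0077]
tool_rot: [0.56, 0.828, 0.0, 0.0]
contact_force: [-1.0, -0.7, 5.0]
width: 0.0164
grasp_force: 60.0
```

Contact with the cork at the expected height. Release slowly, then rise.

Call:
{"name": "jog_arm", "arguments": {"plan": [[[0.3,0,0,0,0,0,0],[0.45,0,0,0,0,0,0],[0.45,0,0,0,0,0,0],[0.45,0,0,-10,0,0,0]]]}}

```text
t: 26.08
ee_pos: [0.5965, -0.1099, 0.0164]
tool_rot: [0.56, 0.828, -0.0, -0.001]
contact_force: [-1.0, 0.2, -0.6]
width: 0.0385
grasp_force: 0.0
```

Call:
{"name": "jog_arm", "arguments": {"plan": [[[0.45,0,0,-40,0,0,0],[0.2,0,0,-50,0,0,0],[0,0,0,-50,0,0,0],[0,0,0,0,0,0,0],[0,0,0,0,0,0,0]]]}}

```text
t: 26.7
ee_pos: [0.5974, -0.11, 0.1574]
tool_rot: [0.56, 0.828, 0.0, 0.0]
contact_force: [0.1, 0.0, -0.5]
width: -0.0003
grasp_force: 0.0
```

```bash
python3 - <<'E'
from wh import *
ref=cv2.imread("pics/s5.png")[:,:,::-1].copy()
im=snap("scene","s7.png");t=snap("top","t7.png"); s=env.observe(); print(s["ee_pos"],s["width"],w2pix("scene",s["ee_pos"]),w2pix("top",s["ee_pos"]))
print("wheel",[shift(im,ref,b) for b in((208,218,296,306),(222,232,296,306))])
for n in("scene","top"):
  for l in("spacer",): print(n,l,[(np.round(x["location"]).tolist(),round(x["score"],2),np.round(pix2w(n,x["location"],.044),3).tolist()) for x in optics.spot_in(n,l)])
A=cv2.resize(im[130:310,170:350,::-1],(400,400),interpolation=cv2.INTER_CUBIC);B=cv2.resize(t[60:240,310:490,::-1],(400,400),interpolation=cv2.INTER_CUBIC)
cv2.imwrite("pics/c8.png",cv2.hconcat([A,B]))
E
```

```text
[ 0.59640637 -0.1098612   0.15560666] 0.00014865219697016586 [158.95017296 211.26609183] [494.01916183 122.32684097]
wheel [(0.0, 0.0, 1.0), (0.125, 0.125, 0.96)]
scene spacer [([190.0, 244.0], 0.67, [0.596, -0.098, 0.044]), ([386.0, 153.0], 0.48, [0.328, 0.193, 0.044])]
top spacer [([461.0, 147.0], 0.91, [0.594, -0.095, 0.044]), ([298.0, 316.0], 0.73, [0.305, 0.186, 0.044])]
```

View pics/c8.png

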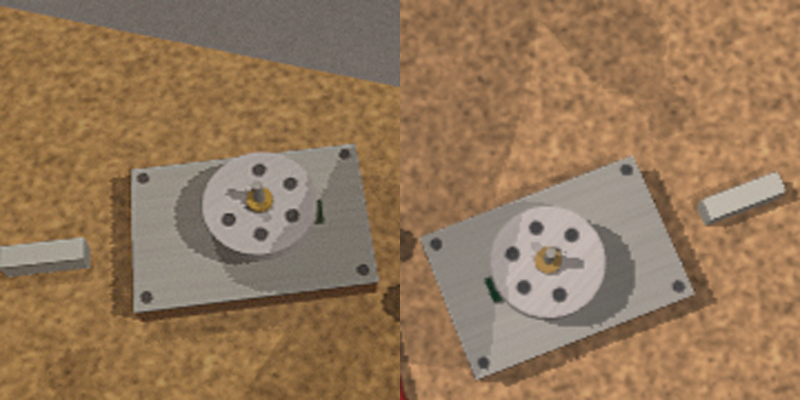

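The spacer lies flat on the cork (top view (461,147), about (0.595, -0.097)). The wheel's height is unchanged and the plate is clear. With the fingers shut, I'll go to the -x side of the rim and feel for the plate.

Call:
{"name": "jog_arm", "arguments": {"plan": [[[0,40,0,0,0,0,0],[0,40,1,20,0,0,0],[0,25,0,40,0,0,0],[0,0,0,25,0,0,0],[0,0,0,0,0,0,0]]]}}

```text
t: 27.52
ee_pos: [0.5565, -0.0118, 0.0691]
tool_rot: [0.56, 0.828, -0.002, -0.003]
contact_force: [0.8, 0.5, 0.5]
width: -0.0002
grasp_force: 0.0
```

Call:
{"name": "jog_arm", "arguments": {"plan": [[[0,0,0,5,0,0,0],[0,0,0,3,0,0,0],[0,0,0,3,0,0,0],[0,0,0,0,0,0,0]]]}}

```text
t: 28.02
ee_pos: [0.5595, -0.0124, 0.0612]
tool_rot: [0.561, 0.828, 0.0, 0.0]
contact_force: [0.6, 0.7, 0.1]
width: 0.0003
grasp_force: 0.0
```

Call:
{"name": "jog_arm", "arguments": {"plan": [[[0,0,0,2,0,0,0],[0,0,0,2,0,0,0],[0,0,0,0,0,0,0]]]}}

```text
t: 28.4
ee_pos: [0.5592, -0.0122, 0.0569]
tool_rot: [0.56, 0.828, -0.0, -0.0]
contact_force: [-0.2, 0.3, -0.1]
width: -0.0003
grasp_force: 0.0
```

```bash
python3 - <<'E'
from wh import *
s=env.observe();t=snap("top","t8.png"); print(s["ee_pos"],s["contact_force"])
E
```

```text
[ 0.55920525 -0.01219625  0.05686746] [-0.24925697  0.27063547 -0.0733421 ]
```

Call:
{"name": "jog_arm", "arguments": {"plan": [[[0,0,0,1,0,0,0],[0,0,0,1,0,0,0],[0,0,0,1,0,0,0],[0,0,0,0,0,0,0]]]}}

```text
t: 28.95
ee_pos: [0.5593, -0.0122, 0.054]
tool_rot: [0.56, 0.828, -0.0, -0.0]
contact_force: [0.0, -0.0, 0.8]
width: -0.0
grasp_force: 0.0
```

Call:
{"name": "jog_arm", "arguments": {"plan": [[[0,0,0,1,0,0,0],[0,0,0,1,0,0,0],[0,0,0,1,0,0,0],[0,0,0,0,0,0,0]]]}}

```text
t: 29.45
ee_pos: [0.5593, -0.0122, 0.051]
tool_rot: [0.56, 0.828, -0.0, -0.0]
contact_force: [-0.5, 0.8, 0.5]
width: 0.0
grasp_force: 0.0
```

Call:
{"name": "jog_arm", "arguments": {"plan": [[[0,0,0,1,0,0,0],[0,0,0,1,0,0,0],[0,0,0,1,0,0,0],[0,0,0,0,0,0,0]]]}}

```text
t: 29.95
ee_pos: [0.5593, -0.0122, 0.048]
tool_rot: [0.56, 0.828, -0.0, -0.0]
contact_force: [-0.8, -1.2, -0.3]
width: 0.0003
grasp_force: 0.0
```

Call:
{"name": "jog_arm", "arguments": {"plan": [[[0,0,0,1,0,0,0],[0,0,0,1,0,0,0],[0,0,0,1,0,0,0],[0,0,0,0,0,0,0]]]}}

```text
t: 30.45
ee_pos: [0.5593, -0.0122, 0.045]
tool_rot: [0.56, 0.828, -0.0, -0.0]
contact_force: [0.2, -0.3, -0.3]
width: -0.0
grasp_force: 0.0
```

Call:
{"name": "jog_arm", "arguments": {"plan": [[[0,0,0,1,0,0,0],[0,0,0,1,0,0,0],[0,0,0,1,0,0,0],[0,0,0,0,0,0,0]]]}}

```text
t: 30.95
ee_pos: [0.5593, -0.0122, 0.042]
tool_rot: [0.56, 0.828, -0.0, -0.0]
contact_force: [-0.4, 0.6, -0.0]
width: 0.0
grasp_force: 0.0
```

Call:
{"name": "jog_arm", "arguments": {"plan": [[[0,0,0,1,0,0,0],[0,0,0,1,0,0,0],[0,0,0,0,0,0,0]]]}}

```text
t: 31.32
ee_pos: [0.5593, -0.0122, 0.04]
tool_rot: [0.56, 0.828, -0.0, -0.0]
contact_force: [0.4, -0.4, -0.1]
width: 0.0006
grasp_force: 0.0
```

Call:
{"name": "jog_arm", "arguments": {"plan": [[[0,6,0,0,0,0,0],[0,5,0,0,0,0,0],[0,2,0,0,0,0,0],[0,0,0,0,0,0,0]]]}}

```text
t: 31.82
ee_pos: [0.5545, 0.0001, 0.0402]
tool_rot: [0.56, 0.828, -0.0, 0.0]
contact_force: [-0.3, 0.2, -0.3]
width: -0.0004
grasp_force: 0.0
```

Call:
{"name": "jog_arm", "arguments": {"plan": [[[0,0.5,0,0,0,0,0],[0,0.5,0,0,0,0,0],[0,0.5,0,0,0,0,0],[0,0,0,0,0,0,0]]]}}

```text
t: 32.33
ee_pos: [0.554, 0.0012, 0.0401]
tool_rot: [0.56, 0.828, -0.0, -0.0]
contact_force: [-0.7, -0.7, -0.3]
width: -0.0001
grasp_force: 0.0
```

Call:
{"name": "jog_arm", "arguments": {"plan": [[[0,0.5,0,0,0,0,0],[0,0.5,0,0,0,0,0],[0,0,0,0,0,0,0]]]}}

```text
t: 32.7
ee_pos: [0.5536, 0.0022, 0.0401]
tool_rot: [0.56, 0.828, 0.0, -0.0]
contact_force: [0.5, 0.1, -1.0]
width: -0.0004
grasp_force: 0.0
```

Call:
{"name": "jog_arm", "arguments": {"plan": [[[0,0.5,0,0,0,0,0],[0,0.5,0,0,0,0,0],[0,0,0,0,0,0,0]]]}}

```text
t: 33.08
ee_pos: [0.5533, 0.0031, 0.0401]
tool_rot: [0.56, 0.828, 0.0, -0.0]
contact_force: [0.0, 0.5, 0.2]
width: 0.0003
grasp_force: 0.0
```

Call:
{"name": "jog_arm", "arguments": {"plan": [[[0,0.5,0,0,0,0,0],[0,0.5,0,0,0,0,0],[0,0,0,0,0,0,0]]]}}

```text
t: 33.45
ee_pos: [0.5529, 0.0041, 0.0401]
tool_rot: [0.56, 0.828, -0.0, -0.0]
contact_force: [-0.1, -0.0, -0.3]
width: 0.0005
grasp_force: 0.0
```

Call:
{"name": "jog_arm", "arguments": {"plan": [[[0,0.5,0,0,0,0,0],[0,0.5,0,0,0,0,0],[0,0,0,0,0,0,0]]]}}

```text
t: 33.83
ee_pos: [0.5525, 0.005, 0.0401]
tool_rot: [0.56, 0.828, -0.0, -0.0]
contact_force: [-0.6, -0.7, 0.7]
width: 0.0
grasp_force: 0.0
```

Call:
{"name": "jog_arm", "arguments": {"plan": [[[0,0.5,0,0,0,0,0],[0,0.5,0,0,0,0,0],[0,0,0,0,0,0,0]]]}}

```text
t: 34.2
ee_pos: [0.5521, 0.0059, 0.0401]
tool_rot: [0.56, 0.828, -0.0, -0.0]
contact_force: [-0.9, -0.1, 0.3]
width: -0.0002
grasp_force: 0.0
```

Call:
{"name": "jog_arm", "arguments": {"plan": [[[0,0.5,0,0,0,0,0],[0,0.4,0,0,0,0,0],[0,0,0,0,0,0,0]]]}}

```text
t: 34.58
ee_pos: [0.5518, 0.0068, 0.0401]
tool_rot: [0.56, 0.828, -0.0, -0.0]
contact_force: [-0.5, 0.1, -0.0]
width: 0.0002
grasp_force: 0.0
```

Call:
{"name": "jog_arm", "arguments": {"plan": [[[0,0.4,0,0,0,0,0],[0,0.4,0,0,0,0,0],[0,0,0,0,0,0,0]]]}}

```text
t: 34.95
ee_pos: [0.5515, 0.0075, 0.0401]
tool_rot: [0.56, 0.828, 0.0, 0.0]
contact_force: [-0.1, -0.1, -0.6]
width: 0.0001
grasp_force: 0.0
```

Call:
{"name": "jog_arm", "arguments": {"plan": [[[0,0.4,0,0,0,0,0],[0,0.4,0,0,0,0,0],[0,0,0,0,0,0,0]]]}}

```text
t: 35.33
ee_pos: [0.5512, 0.0082, 0.0401]
tool_rot: [0.56, 0.828, -0.0, -0.0]
contact_force: [0.7, -0.3, -0.2]
width: -0.0001
grasp_force: 0.0
```

Call:
{"name": "jog_arm", "arguments": {"plan": [[[0,0.4,0,0,0,0,0],[0,0.4,0,0,0,0,0],[0,0,0,0,0,0,0]]]}}

```text
t: 35.7
ee_pos: [0.551, 0.0089, 0.0401]
tool_rot: [0.56, 0.828, -0.0, 0.0]
contact_force: [0.3, -0.6, -0.1]
width: -0.0001
grasp_force: 0.1
```

Call:
{"name": "jog_arm", "arguments": {"plan": [[[0,0.4,0,0,0,0,0],[0,0.4,0,0,0,0,0],[0,0,0,0,0,0,0]]]}}

```text
t: 36.08
ee_pos: [0.551, 0.0091, 0.0402]
tool_rot: [0.561, 0.828, -0.0, 0.001]
contact_force: [1.4, -2.3, -0.7]
width: 0.0003
grasp_force: 1.6
```

Call:
{"name": "jog_arm", "arguments": {"plan": [[[0,0.4,0,0,0,0,0],[0,0.4,0,0,0,0,0],[0,0,0,0,0,0,0]]]}}

```text
t: 36.45
ee_pos: [0.5511, 0.0092, 0.0403]
tool_rot: [0.561, 0.828, -0.001, 0.001]
contact_force: [2.8, -6.0, -0.5]
width: 0.0001
grasp_force: 3.0
```

Rim contact came at about 1.6 mm of command before here, with a lateral stiffness of about 4 N/mm. I'll back off and rehearse the stroke 8 mm clear of the rim to see the tracking error.

Call:
{"name": "jog_arm", "arguments": {"plan": [[[0,-3,0,0,0,0,0],[0,-5.8,0,0,0,0,0],[0,0,-30,0,0,0,0],[0,0,-30,0,0,0,0],[0,0,0,0,0,0,0]]]}}

```text
t: 37.08
ee_pos: [0.4953, -0.0202, 0.0397]
tool_rot: [0.561, 0.828, -0.0, -0.002]
contact_force: [1.0, -0.2, 0.4]
width: 0.0002
grasp_force: 0.0
```

Call:
{"name": "jog_arm", "arguments": {"plan": [[[0,0,0,0,0,0,0],[0,0,10,0,0,0,0],[0,0,25,0,0,0,0]]]}}

```text
t: 37.45
ee_pos: [0.5314, -0.0066, 0.0402]
tool_rot: [0.561, 0.828, 0.0, 0.0]
contact_force: [0.2, 0.7, -0.2]
width: 0.0002
grasp_force: 0.0
```

Call:
{"name": "jog_arm", "arguments": {"plan": [[[0,0,36,0,0,0,0]]]}}

```text
t: 37.58
ee_pos: [0.5654, 0.007, 0.0402]
tool_rot: [0.56, 0.828, 0.0, 0.0]
contact_force: [0.5, -0.3, -0.4]
width: 0.0
grasp_force: 0.0
```

Call:
{"name": "jog_arm", "arguments": {"plan": [[[0,0,36,0,0,0,0]]]}}

```text
t: 37.7
ee_pos: [0.5997, 0.0209, 0.0401]
tool_rot: [0.56, 0.828, 0.0, 0.0]
contact_force: [1.3, 0.6, 0.0]
width: -0.0003
grasp_force: 0.0
```

Call:
{"name": "jog_arm", "arguments": {"plan": [[[0,0,15,0,0,0,0],[0,0,0,0,0,0,0],[0,0,0,0,0,0,0]]]}}

```text
t: 38.08
ee_pos: [0.6107, 0.0255, 0.0396]
tool_rot: [0.56, 0.828, -0.0, -0.0]
contact_force: [-0.3, 0.0, 0.0]
width: 0.0
grasp_force: 0.0
```

Lateral tracking in the rehearsal was within 0.2 mm. Now the real stroke, moving back the other way with about 0.8 mm of overlap.

Call:
{"name": "jog_arm", "arguments": {"plan": [[[0,4,0,0,0,0,0],[0,4,0,0,0,0,0],[0,0,0,0,0,0,0],[0,0,-10,0,0,0,0],[0,0,-25,0,0,0,0]]]}}

```text
t: 38.7
ee_pos: [0.5757, 0.0196, 0.0402]
tool_rot: [0.56, 0.828, 0.0, 0.0]
contact_force: [-0.1, 0.1, 0.5]
width: 0.0002
grasp_force: 0.0
```

Call:
{"name": "jog_arm", "arguments": {"plan": [[[0,0,-36,0,0,0,0]]]}}

```text
t: 38.83
ee_pos: [0.5421, 0.0055, 0.0402]
tool_rot: [0.56, 0.828, -0.0, 0.001]
contact_force: [0.4, -1.5, -0.2]
width: -0.0005
grasp_force: 0.5
```

Call:
{"name": "jog_arm", "arguments": {"plan": [[[0,0,-36,0,0,0,0]]]}}

```text
t: 38.95
ee_pos: [0.5073, -0.0077, 0.0401]
tool_rot: [0.561, 0.828, -0.0, 0.0]
contact_force: [-0.0, 0.1, -0.1]
width: -0.0
grasp_force: 0.0
```

Call:
{"name": "jog_arm", "arguments": {"plan": [[[0,0,-15,0,0,0,0],[0,-6,0,0,0,0,0]]]}}

```text
t: 39.2
ee_pos: [0.4967, -0.0185, 0.0405]
tool_rot: [0.561, 0.828, 0.0, 0.0]
contact_force: [0.3, -0.4, -0.2]
width: -0.0001
grasp_force: 0.0
```

```bash
cat > spin.py <<'E'
from wh import *
def ang(ims,ts):
    c=w2pix("top",(.5315,.0572,.084)); M=lambda im:cv2.warpPolar(cv2.cvtColor(im,cv2.COLOR_RGB2GRAY).astype(np.float32),(24,720),tuple(map(float,c)),24,cv2.INTER_CUBIC)[:,12:20].min(1)
    sig=[M(i)-M(i).mean() for i in ims]
    out=[]
    for s in sig: f=np.fft.rfft(s); out.append(np.angle(f[6])/6)
    return [(round(t,2),round(o,3)) for t,o in zip(ts,out)]
E
python3 - <<'E'
from spin import *
I=[];T=[]
for k in range(8): T.append(env.observe()["t"]);I.append(optics.camera("top"))
cv2.imwrite("pics/spin.png",I[0][:,:,::-1]); print(ang(I,T)); a=ang(I,T); th=np.unwrap([6*x[1] for x in a])/6; print(np.round(np.diff(th)/np.diff(T),2))
E
```

```text
[(39.2, np.float32(0.402)), (39.25, np.float32(0.104)), (39.3, np.float32(-0.239)), (39.35, np.float32(0.5)), (39.4, np.float32(0.234)), (39.45, np.float32(-0.055)), (39.5, np.float32(-0.364)), (39.55, np.float32(0.418))]
[-5.96 -6.86 -6.16 -5.32 -5.78 -6.18 -5.3 ]
```

The wheel is spinning freely at about 6 rad/s. I'll retract and let it run down.

Call:
{"name": "jog_arm", "arguments": {"plan": [[[0,-10,0,0,0,0,0],[0,-10,0,0,0,0,0],[0,0,0,-30,0,0,0],[0,0,0,-40,0,0,0],[0,0,0,-40,0,0,0]]]}}

```text
t: 40.22
ee_pos: [0.5046, -0.0375, 0.1511]
tool_rot: [0.561, 0.828, -0.0, -0.0]
contact_force: [1.4, 0.4, -0.2]
width: -0.0001
grasp_force: 0.0
```

Call:
{"name": "jog_arm", "arguments": {"plan": [[[0,0,0,0,0,0,0],[0,0,0,0,0,0,0],[0,0,0,0,0,0,0],[0,0,0,0,0,0,0],[0,0,0,0,0,0,0]]]}}

```text
t: 40.85
ee_pos: [0.5042, -0.0367, 0.1494]
tool_rot: [0.56, 0.828, -0.0, -0.001]
contact_force: [0.3, 0.3, 0.8]
width: 0.0001
grasp_force: 0.0
```

Call:
{"name": "jog_arm", "arguments": {"plan": [[[0,0,0,0,0,0,0],[0,0,0,0,0,0,0],[0,0,0,0,0,0,0],[0,0,0,0,0,0,0],[0,0,0,0,0,0,0]]]}}

```text
t: 41.48
ee_pos: [0.5046, -0.0368, 0.1501]
tool_rot: [0.56, 0.828, 0.0, 0.0]
contact_force: [-0.3, 0.4, -0.1]
width: 0.0001
grasp_force: 0.0
```

Call:
{"name": "jog_arm", "arguments": {"plan": [[[0,0,0,0,0,0,0],[0,0,0,0,0,0,0],[0,0,0,0,0,0,0],[0,0,0,0,0,0,0],[0,0,0,0,0,0,0]]]}}

```text
t: 42.1
ee_pos: [0.5046, -0.0368, 0.1501]
tool_rot: [0.56, 0.828, -0.0, 0.0]
contact_force: [0.4, 0.5, 0.4]
width: -0.0001
grasp_force: 0.0
```

```bash
python3 - <<'E'
from spin import *
I=[];T=[]
for k in range(10): T.append(env.observe()["t"]);I.append(optics.camera("top"))
a=ang(I,T); th=np.unwrap([6*x[1] for x in a])/6; print(T[-1],np.round(np.diff(th)/np.diff(T),2),(th[-1]-th[0])/(T[-1]-T[0]))
E
```

```text
42.55 [ 0.02 -0.02  0.    0.    0.    0.    0.    0.    0.  ] 0.0
```

Call:
{"name": "jog_arm", "arguments": {"plan": [[[0,0,0,0,0,0,0],[0,0,0,0,0,0,0],[0,0,0,0,0,0,0],[0,0,0,0,0,0,0],[0,0,0,0,0,0,0]]]}}

```text
t: 43.22
ee_pos: [0.5046, -0.0368, 0.1501]
tool_rot: [0.56, 0.828, -0.0, 0.0]
contact_force: [-0.2, -0.1, 0.3]
width: -0.0001
grasp_force: 0.0
```

```bash
python3 - <<'E'
from wh import *
a=snap("scene","e1.png"); r=[optics.spot_in("scene",l) for l in("spacer","wheel","button","probe_a","iron_stand")]; b=optics.camera("scene")
print([[np.round(x["location"]).tolist() for x in q[:2]] for q in r]); s7=cv2.imread("pics/s7.png")[:,:,::-1].copy()
d=lambda p,q,bx:int(np.abs(p[bx[0]:bx[1],bx[2]:bx[3]].astype(int)-q[bx[0]:bx[1],bx[2]:bx[3]]).max())
print("moving?",d(a,b,(190,260,250,330)))
print("rim shift vs s7",shift(a,s7,(236,248,270,305)),shift(a,s7,(205,245,303,315)))
E
```

```text
[[[384.0, 153.0], [188.0, 244.0]], [[272.0, 243.0], [285.0, 226.0]], [[365.0, 268.0]], [[433.0, 351.0], [366.0, 212.0]], [[432.0, 350.0]]]
moving? 16
rim shift vs s7 (-0.25, 0.0, 0.92) (0.0, 0.5, 0.85)
```

```bash
python3 -c "
from station import workorder
print(workorder.job_done())"
```

```text
the job is handed in; nothing more can be done
None
```

The job is handed in without a verdict shown: the wheel is pressed 8.4 mm down to bear on the spacer, the spacer is laid on the cork, and the wheel spun freely at about 6 rad/s and stopped with its height unchanged; nothing else on the board appeared to move.

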